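# Slide the charm tray under the curing lamp and trip its start switch

### The job

Put the small tray carrying the clay toadstool into the lane of the curing lamp, grip block towards the open mouth of the lane, and slide it right in under the lamp head until its front wall pushes the start switch at the back in as far as it goes; press firmly for about half a second but do not ram it. Then let go, leaving the tray lying in the lane with its tail no longer sticking out of the lamp's front, and the toadstool still standing in it; leave the jar and paint bottles where they are.

Things in the scene. Friction and masses are not known exactly. Their poses are not given: they have to be found in the camera images.
- lane: White curing lamp, fixed. Origin: on the table below the middle of the lamp head's front face; x runs along the lane in the sliding direction (in under the head), z up. Floor plate 4 mm thick, 124 wide, x -150 to 150. The head covers x 0 to 85, 124 wide, underside 48 and top 120 mm above the table, on side walls at |y| over 38. The open mouth faces the robot's right (-y).
- lane_mouth (a point): Lane entry, on the lane's floor (4 mm above the table), at x -55 of the lamp's frame, same axes. From here on two fences, 14 mm high above the table, leave a lane 68 mm wide, centred, to the back end. For 33 mm before this point they flare to about 80 mm; before that there are none.
- tray: Loose light wooden tray, 90 mm (x) by 64 mm (y), about 160 g. Origin: centre of its underside; x axis points to its front, z up. Floor 4 mm thick, side rims 9 mm high, front wall (x 41 to 45) 22 mm high. At the tail an upright grip block 16 mm (x -45 to -29) by 28 mm (y), from the floor to 36 mm high; its rear face is flush with the tray's tail.
- charm: Loose clay toadstool, white foot and brown cap, standing in the tray on the floor in front of the grip block: 28 mm tall, foot 24 mm and cap 32 mm diameter, 20 g. Origin: centre of its underside, z up.
- switch: Black start switch box, 30 by 40 by 34 mm, fixed on the lane's floor behind the head, up to 10 mm nearer or farther in each setup. Origin: centre of its underside, x along the lane. A 12 mm round steel plunger points to the mouth, 16 mm above its underside, its end 27 mm before the origin when out, 19 when in. The tray's tail is then 10 to 20 mm inside the lamp's front.
- plunger (a joint): Stroke of the switch plunger: 0 out, 0.008 m fully in. Sprung: 1.4 N to start, 5 N fully in; it returns when released and may push the tray back up to 8 mm.
- jar: Bystander: glass jar with steel lid, 68 mm diameter, 95 mm tall; origin at the centre of its underside.
- paint_a: Bystander: red paint bottle, 34 mm diameter, 85 mm tall; origin at the centre of its underside.
- paint_b: Bystander: green paint bottle, 34 mm diameter, 85 mm tall; origin at the centre of its underside.
- tray_front (a point): Point on the tray: middle of its front edge, on the underside, 45 mm ahead of its origin.
There are look-alikes about, which are no part of the job. Of the things that look like the charm, take the one that is nearest to the robot's base at the start.

How it is judged:
By the outcome, as a careful person would: the job done as asked, in the order asked, and still so for the second after the job is handed in, with the robot touching nothing.
It also fails if it takes over 69 s, if anything falls off the work surface, if the arm or the gripper's body presses on something with over 40 N, if the wrist force passes 120 N, or if a joint passes its speed limit or range.

### The arm

A 6-joint arm with a two-finger parallel gripper is mounted at the origin on the work surface. World frame = base frame: x ahead of the robot, y to its left, z up, the work surface at z = 0. Lengths are in mm, angles in rad, forces in N, time in s.
With the tool pointing down it reaches from about 350 to 875 mm from the base axis. Payload 4.2 kg.
Tool frame: the origin (TCP) lies midway between the tips of the shut fingers; the grasp point (between the pads) lies 19 mm behind it (arm.tcp_to_grasp is the distance from the TCP to the grasp point, in mm); z points along the fingers, y is the line along which they close (so a half turn about z gives the same grasp; the last joint's range is limited). The gripper opens to 85 mm and grips with 20 to 120 N. Pads are 22 mm wide; open, the fingers measure 114 mm over their backs; the gripper's body (76 mm by 85 mm) begins 54 mm behind the grasp point. The pads swing forward as they close: fully open they stand 13 mm farther back than shut.
Start: joints at [1.495, 0.385, 0.008, 0, -1.194, -0.259], TCP at [205.33, 590.287, 231.312] pointing down, gripper open.
Joint ranges: [-3.14, 3.14], [-1.21, 2.06], [-1.07, 1.41], [-3.16, 2.05], [-2.99, -0.16], [-3.1, 3.1]. Speed limits (rad/s): [2.79, 2.79, 3.14, 3.14, 3.14, 3.14].

### API

Orientations are given as a unit quaternion [x, y, z, w].
In Python, from bench import arm, get_image gives the robot as it stands.
- The arm moves only by the tool drive_tool, never from a script. Its argument "deltas" is a list of rows, each a list of 2 entries, a list of its own where there are three numbers: the shift along the tool's x, y, z in cm, then the turn, a rotation vector about the tool's x, y, z in degrees. In form: [[[x, y, z], [ax, ay, az]], ...]. A call has 1 to 12 rows; each row shifts and turns the commanded pose from where the row before left it, along the tool's axes as they then stand; what a row does not reach is not made up. A row lasts 1/10 s, in which the tool goes at most 50 mm and 8.59 degrees, less where a joint would pass 70% of its speed; a pose out of reach is approached as far as the arm can. A call with a gripper value outside its range is refused whole. "claw" is the finger opening in cm, from 0 to 8.54, set as the call begins (left out, the last holds). The fingers move at their own pace and stop on an object; the grip force is fixed at half the most. Time passes only in rows, so rows that do not move let the fingers close. It gives the time, the measured TCP pose, the force, the opening and the grip force at its end, in the units of the state.
- arm.read_state(): the state, without advancing time (a new reading comes with each control period).
- get_image(name): name is "scene" or "side" or "wrist"; returns a dict with "img" (400x640x3 uint8, red, green, blue), "fx", "fy", "cx", "cy" (pixels), "eye" and "orientation" of the camera in the world; the wrist camera has in their place "mount" (4x4, takes a point from camera to tool coordinates, whose origin is the TCP and whose axes are the flange's). Camera axes: x right, y down, z forward; pixel columns grow to the right and rows downward; lengths in mm; the calibration is good to about 2 mm. A picture is of the moment at which its call begins: read the wrist's pose just before it. There is no depth.
- arm.job_done(): hands the job in; it is judged then, once.
The state is a dict: "clock": time; "joints": joint angles; "joint_vel": joint speeds; "joint_efforts": joint torques, N m; "position": TCP position; "ee_rot": TCP orientation; "contact_force": force on the tool from outside, world axes, zero at the start; "wrist_torque": the same for the moment, N m; "gripper_width": finger opening in mm; "grasp_force": force on a finger pad.
Only numpy, scipy, OpenCV 4.12 (cv2) and the standard library are available. Lean on these libraries where they do the work, as an engineer would, in place of code of your own. Each camera call takes 0.05 s, during which the arm holds its last target. There are 200 camera calls.

## Working session

There is one attempt and no reset: what is moved stays moved. The work goes in short steps, Python scripts to look and compute and a tool call to move; the robot and the scene stay as the last step left them, time stands still between calls to the robot, and variables do not carry over. Pictures are saved under pics/ and viewed, at most 10 in all, crops included, and the job is handed in when it is done.

Besides the shell and the picture viewer there is one more tool, called after "Call:" as name(argument=value, ...), one argument or row to a line, values as JSON. drive_tool: Moves the arm, as the interface text tells. Its arguments: {"type":"object","properties":{"deltas":{"type":"array"},"claw":{"type":"number"}},"required":["deltas"]}

```bash
mkdir -p pics; ls
cat > h.py <<'E'
import numpy as np, cv2, sys
from scipy.spatial.transform import Rotation as R
from bench import arm, get_image
def shot(name,fn=None):
    s=arm.read_state(); d=get_image(name)
    if name=='wrist':
        T=np.eye(4);T[:3,:3]=R.from_quat(s['ee_rot']).as_matrix();T[:3,3]=s['position']
        M=T@np.array(d['mount']);d['E']=M[:3,3];d['O']=M[:3,:3]
    else:
        d['E']=np.array(d['eye']);o=np.array(d['orientation']);d['O']=o if o.shape==(3,3) else R.from_quat(o).as_matrix()
    if fn: cv2.imwrite('pics/'+fn,cv2.cvtColor(d['img'],cv2.COLOR_RGB2BGR))
    return d
def ray(d,u,v):
    return d['O']@np.array([(u-d['cx'])/d['fx'],(v-d['cy'])/d['fy'],1.])
def onz(d,u,v,z):
    r=ray(d,u,v);return d['E']+r*(z-d['E'][2])/r[2]
def proj(d,p):
    c=d['O'].T@(np.array(p,float)-d['E']);return [d['fx']*c[0]/c[2]+d['cx'],d['fy']*c[1]/c[2]+d['cy']]
E
python3 - <<'E'
from h import *
import pickle
np.set_printoptions(precision=3,suppress=True)
D={n:shot(n,n+'0.png') for n in('scene','side','wrist')}
pickle.dump(D,open('d0.pkl','wb'))
for n,d in D.items(): print(n,d['E'],d['O'].tolist(),d['fx'],d['cx'],d['cy'])
print(arm.read_state())
E
```

```text
pics
scene [1179.401 -311.26   539.683] [[0.4718027548186754, 0.5457730277700079, -0.6924839079027518], [0.8815557566353227, -0.3064033267342674, 0.3591329131523556], [-0.016174315708324727, -0.779903073160333, -0.6256912880857743]] 403.63130800286893 322.138576139288 199.52942225291147
side [236.654 572.637 542.039] [[-0.8472228625362721, -0.300597898663287, 0.43801178581752975], [-0.5312372729181537, 0.4803541685932599, -0.6978874068053968], [-0.0006172992211557482, -0.823954353125399, -0.5666558416776246]] 478.9201054230001 317.4602685394514 202.46002353062423
wrist [274.667 565.451 373.218] [[-0.32912238233524843, -0.9033590104508319, -0.2749926465985318], [-0.9442852530293353, 0.3154591799112156, 0.09386621714476379], [0.0019540617429308423, 0.2905649738819835, -0.9568532685817963]] 335.5011621858073 319.38016789396374 201.469144226049
{'clock': 0.15, 'joints': array([ 1.495,  0.385,  0.007, -0.   , -1.194, -0.259]), 'joint_vel': array([ 0.001, -0.003,  0.003,  0.002, -0.001,  0.   ]), 'joint_efforts': array([  0.   , -39.268,  18.858,   4.189,  -0.003,  -0.   ]), 'position': array([205.198, 589.885, 230.456]), 'ee_rot': array([ 0.986, -0.167, -0.   ,  0.001]), 'contact_force': array([-0.11 ,  0.184, -0.111]), 'wrist_torque': array([0.033, 0.043, 0.042]), 'grasp_force': 0.0, 'gripper_width': 85.05547573231368}
```

View pics/scene0.png

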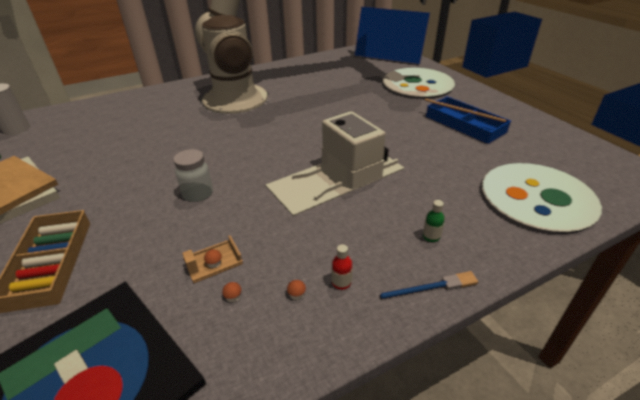

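View pics/side0.png

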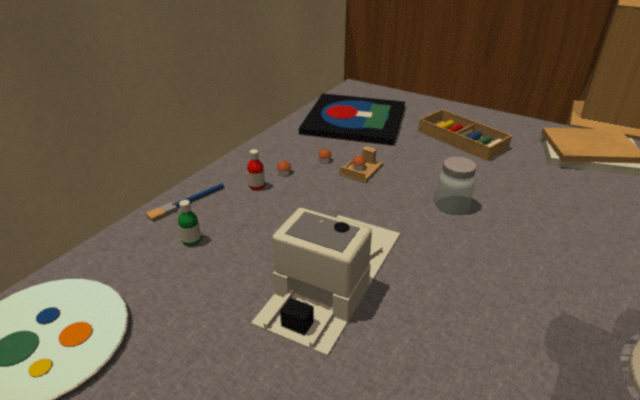

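The scene view shows the lamp at about (352,150), mouth to the left. The tray is at (212,258) with its grip block at (190,262). Three toadstools are visible: (213,257) in the tray, (232,291) and (297,289). The base is at the top, near (235,90), so the one in the tray is nearest. I'll confirm that with an enlarged crop.

Run:
```python
from h import *
import pickle
D=pickle.load(open('d0.pkl','rb'))
for n,u,v in(('scene',213,262),('scene',232,296),('scene',297,295),('side',359,168),('side',284,172),('side',325,160)):
    p=onz(D[n],u,v,5);print(n,u,v,p.round(),np.hypot(p[0],p[1]).round())
a=cv2.resize(cv2.imread('pics/scene0.png')[100:315,165:415],None,fx=3.2,fy=2.7,interpolation=cv2.INTER_CUBIC)
cv2.imwrite('pics/c1.png',a)
b=cv2.resize(cv2.imread('pics/side0.png')[140:355,245:410],None,fx=2.7,fy=2.7,interpolation=cv2.INTER_CUBIC)
cv2.imwrite('pics/c2.png',b)
```

```text
scene 213 262 [ 649. -258.    5.] 699.0
scene 232 296 [ 738. -252.    5.] 780.0
scene 297 295 [ 788. -158.    5.] 803.0
side 359 168 [ 645. -251.    5.] 693.0
side 284 172 [ 776. -149.    5.] 790.0
side 325 160 [ 728. -242.    5.] 767.0
```

View pics/c1.png

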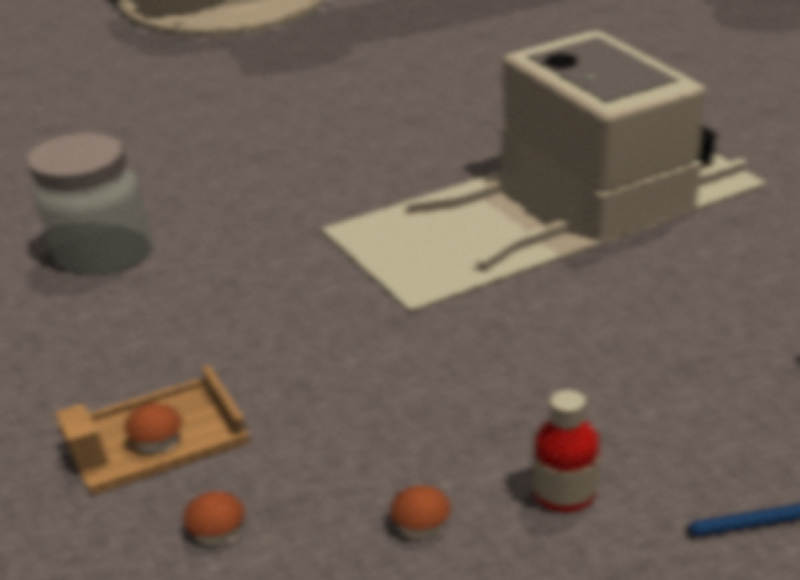

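View pics/c2.png

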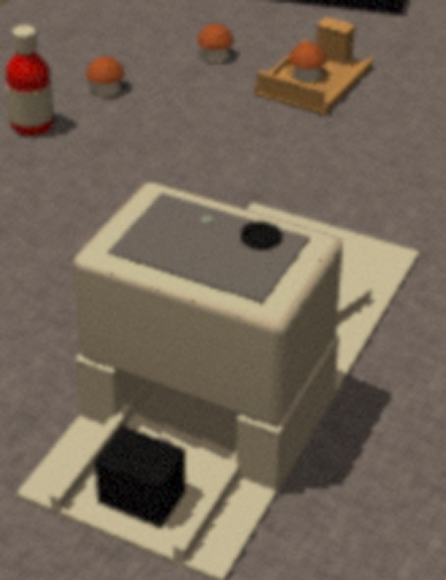

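The crop confirms it: the toadstool in the tray, behind the front wall, is about 695 mm from the base, against about 775 and 797 for the loose ones. Next I measure the lane and tray corners.

Run:
```python
from h import *
import pickle
D=pickle.load(open('d0.pkl','rb'))
S=lambda x,y,z:onz(D['scene'],165+x/3.2,100+y/2.7,z)[:2].round(1)
T=lambda x,y,z:onz(D['side'],245+x/2.7,140+y/2.7,z)[:2].round(1)
print('plate front L/R scene',S(323,230,4),S(412,308,4),'back R',S(765,182,4))
print('plate side frontL',T(418,253,4),'back R,L',T(18,492,4),T(222,578,4),'frontR',T(250,205,4))
print('head top scene',[S(*p,120) for p in((503,58),(598,31),(705,90),(610,120))])
print('head top side',[T(*p,120) for p in((150,183),(342,240),(280,334),(74,262))])
print('switch top side',[T(*p,38) for p in((115,430),(186,455),(160,487),(97,463))])
print('tray scene: tailR bottom,frontR bottom',S(92,490,0),S(249,437,0),'front wall top R,L',S(243,422,22),S(208,368,22))
print('block top',[S(*p,36) for p in((60,412),(88,405),(103,438),(72,448))])
print('tray side: front bottom R,L',T(256,96,0),T(325,112,0),'tail L',T(373,62,9))
print('block top side',[T(*p,36) for p in((320,24),(330,18),(356,26),(350,34))])
```

```text
plate front L/R scene [480.2 -88.9] [599.9 -76.4] back R [574.5 220.2]
plate side frontL [473.1 -84.5] back R,L [570.4 221.1] [448.3 210.7] frontR [596. -72.]
head top scene [array([474.2,  58.6]), array([465.7, 139.8]), array([585.4, 147.9]), array([592.7,  70.9])]
head top side [array([577.2,  78.8]), array([461.1,  68.3]), array([452.9, 151.2]), array([571. , 159.3])]
switch top side [array([532.3, 182.4]), array([490.8, 177.3]), array([490.4, 202.6]), array([526.9, 206.4])]
tray scene: tailR bottom,frontR bottom [ 672.4 -299.8] [ 670.2 -210.6] front wall top R,L [ 676.9 -213.2] [ 618.8 -214.2]
block top [array([ 634. , -299.7]), array([ 635.2, -284.8]), array([ 667.6, -285. ]), array([ 668. , -301.4])]
tray side: front bottom R,L [ 669.3 -208.2] [ 611. -216.] tail L [ 607.1 -293.4]
block top side [array([ 652.7, -283.3]), array([ 650.5, -297.1]), array([ 626., -296.]), array([ 624., -281.])]
```

Call:
drive_tool(
  deltas=[
    [[1.5, 1.5, 0], [0, 0, 0]],
    [[2.9, 2.9, 0], [0, 0, 0]],
    [[2.9, 2.9, 0], [0, 0, 0]],
    [[2.9, 2.9, 0], [0, 0, 0]],
    [[2.9, 2.9, 0], [0, 0, 0]],
    [[2.9, 2.9, 0], [0, 0, 0]],
    [[2.9, 2.9, 0], [0, 0, 0]],
    [[2.9, 2.9, 0], [0, 0, 0]],
    [[2.9, 2.9, 0], [0, 0, 0]],
    [[2.9, 2.9, 0], [0, 0, 0]],
    [[2.9, 2.9, 0], [0, 0, 0]],
    [[2.9, 2.9, 0], [0, 0, 0]],
  ],
  claw=8.5,
)

```text
clock: 1.35
position: [411.3, 163.4, 231.4]
ee_rot: [0.986, -0.166, 0.0, -0.0]
contact_force: [0.2, 0.7, -0.1]
gripper_width: 85.0
grasp_force: 0.0
```

Call:
drive_tool(
  deltas=[
    [[2.9, 2.9, 0], [0, 0, 0]],
    [[2.9, 2.9, 0], [0, 0, 0]],
    [[2.9, 2.9, 0], [0, 0, 0]],
    [[2.9, 2.9, 0], [0, 0, 0]],
    [[2.9, 2.9, 0], [0, 0, 0]],
    [[2.9, 2.9, 0], [0, 0, 0]],
    [[2.9, 2.9, 0], [0, 0, 0]],
    [[2.9, 2.9, 0], [0, 0, 0]],
    [[2.9, 2.9, 0], [0, 0, 0]],
    [[2.9, 2.9, 0], [0, 0, 0]],
    [[2.9, 2.9, 0], [0, 0, 0]],
    [[1.5, 1.5, 0], [0, 0, 0]],
  ],
)

```text
clock: 2.55
position: [617.3, -262.9, 230.0]
ee_rot: [0.986, -0.168, -0.001, 0.0]
contact_force: [-1.3, 0.5, 0.2]
gripper_width: 85.0
grasp_force: 0.0
```

Call:
drive_tool(
  deltas=[
    [[0, 0, 0.5], [0, 0, 8]],
    [[0, 0, 0.5], [0, 0, 8]],
    [[0, 0, 0.5], [0, 0, 8]],
    [[0, 0, 0.5], [0, 0, 8]],
    [[0, 0, 0.5], [0, 0, 8]],
    [[0, 0, 0.5], [0, 0, 8]],
    [[0, 0, 0.5], [0, 0, 8]],
    [[0, 0, 0.5], [0, 0, 8]],
    [[0, 0, 0.5], [0, 0, 6.8]],
    [[0, 0, 0], [0, 0, 0]],
  ],
)

```text
clock: 3.55
position: [616.1, -259.9, 184.9]
ee_rot: [0.707, -0.707, -0.001, 0.001]
contact_force: [-0.2, 0.0, 0.1]
gripper_width: 85.1
grasp_force: 0.0
```

Call:
drive_tool(
  deltas=[
    [[1.1, -0.9, 0], [0, 0, 0]],
    [[1.0, -0.9, 0], [0, 0, 0]],
    [[1.0, -1.0, 0], [0, 0, 0]],
    [[0, 0, 0], [0, 0, 0]],
    [[0, 0, 0], [0, 0, 0]],
  ],
)

```text
clock: 4.05
position: [644.5, -291.0, 185.9]
ee_rot: [0.708, -0.707, -0.0, 0.0]
contact_force: [-0.2, -0.1, -0.4]
gripper_width: 84.7
grasp_force: 0.0
```

Run:
```python
from h import *
import pickle
d=shot('wrist','w1.png');pickle.dump(d,open('w1.pkl','wb'))
print(arm.read_state()['position'],d['E'],[np.round(proj(d,p)) for p in((644,-291,40),(642,-210,0))])
```

```text
[ 644.39674875 -290.8583261   186.13556661] [ 644.4607762  -365.25727438  328.74932627] [array([319., 187.]), array([321., 251.])]
```

View pics/w1.png

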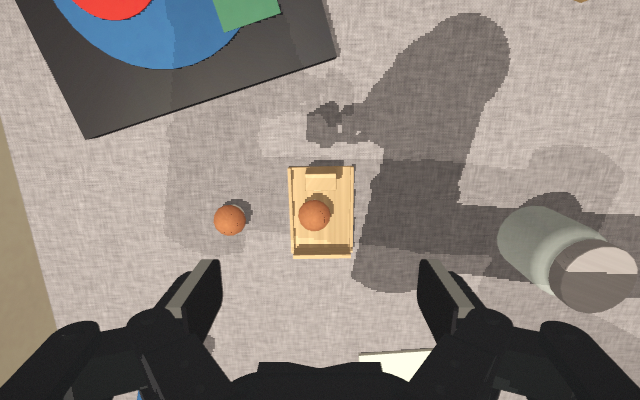

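The tray spans about (289..355, 167..258), with the grip block at (321,182) and the toadstool at (314,215). I'll measure it by mask.

Run:
```python
from h import *
import pickle
np.set_printoptions(precision=1,suppress=True)
d=pickle.load(open('w1.pkl','rb'))
hsv=cv2.cvtColor(d['img'],cv2.COLOR_RGB2HSV)
m=((hsv[...,0]<25)&(hsv[...,1]>70)&(hsv[...,2]>110)).astype(np.uint8);m[:,:270]=0;m[:,380:]=0;m[:150]=0;m[280:]=0
c=max(cv2.findContours(m,0,2)[0],key=cv2.contourArea)[:,0]
b=cv2.boxPoints(cv2.minAreaRect(c.astype(np.float32)));print('box',b.tolist())
for z in(0,9,22):print(z,[onz(d,u,v,z)[:2] for u,v in b])
# side edges at rim level: row-wise extents
for v in(185,200,215,230,245,255):
    xs=np.where(m[v])[0];print(v,onz(d,xs.min(),v,9)[:2],onz(d,xs.max()+1,v,9)[:2])
a=cv2.resize(d['img'][155:270,275:370],None,fx=5,fy=5,interpolation=cv2.INTER_CUBIC)
cv2.imwrite('pics/c3.png',a[...,::-1])
```

```text
box [[286.9999694824219, 257.9999694824219], [286.9999694824219, 165.99996948242188], [352.9999694824219, 165.99996948242188], [352.9999694824219, 257.9999694824219]]
0 [array([ 678.6, -201.8]), array([ 675.9, -302.3]), array([ 610.4, -302.3]), array([ 607.3, -201.8])]
9 [array([ 677.6, -206.2]), array([ 675., -304.]), array([ 611.3, -304. ]), array([ 608.4, -206.2])]
22 [array([ 676.3, -212.7]), array([ 673.8, -306.5]), array([ 612.7, -306.5]), array([ 609.8, -212.7])]
185 [ 674.5 -285.1] [ 609.8 -285.2]
200 [ 673.9 -269.8] [ 609.3 -269.8]
215 [ 673.3 -254. ] [ 609.8 -254. ]
230 [ 673.7 -237.8] [ 609.3 -237.8]
245 [ 673.1 -221.1] [ 608.8 -221.1]
255 [ 671.3 -209.7] [ 610.6 -209.7]
```

View pics/c3.png

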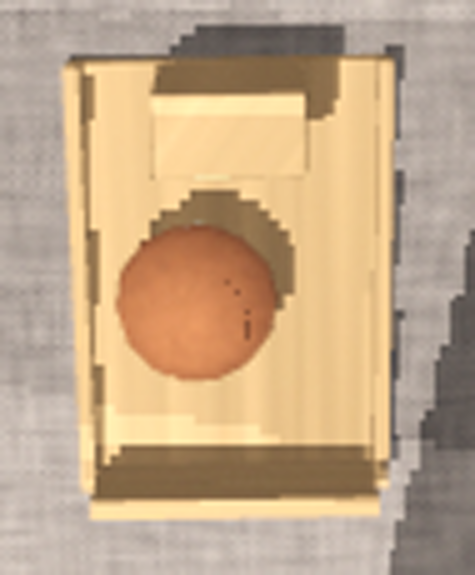

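Call:
drive_tool(
  deltas=[
    [[0.3, 0.1, 2.0], [0, 0, -1.2]],
    [[0.2, 0, 3], [0, 0, 0]],
    [[0, 0, 3], [0, 0, 0]],
    [[0, 0, 3], [0, 0, 0]],
    [[0, 0, 2.5], [0, 0, 0]],
    [[0, 0, 1.5], [0, 0, 0]],
    [[0, 0, 1.5], [0, 0, 0]],
    [[0, 0, 0.8], [0, 0, 0]],
    [[0, 0, 0.2], [0, 0, 0]],
    [[0, 0, 0], [0, 0, 0]],
    [[0, 0, 0], [0, 0, 0]],
  ],
  claw=6.0,
)

```text
clock: 5.2
position: [644.6, -296.4, 12.6]
ee_rot: [0.715, -0.699, 0.001, -0.0]
contact_force: [0.2, -0.3, -0.1]
gripper_width: 60.2
grasp_force: 0.0
```

Call:
drive_tool(
  deltas=[
    [[0, 0, 0], [0, 0, 0]],
    [[0, 0, 0], [0, 0, 0]],
    [[0, 0, 0], [0, 0, 0]],
    [[0, 0, 0], [0, 0, 0]],
    [[0, 0, 0], [0, 0, 0]],
    [[0, 0, 0], [0, 0, 0]],
    [[0, 0, 0], [0, 0, 0]],
    [[0, 0, 0], [0, 0, 0]],
  ],
  claw=2.0,
)

```text
clock: 6.0
position: [644.3, -296.3, 12.2]
ee_rot: [0.715, -0.699, 0.001, -0.0]
contact_force: [-0.5, 0.8, 5.2]
gripper_width: 26.5
grasp_force: 61.5
```

Call:
drive_tool(
  deltas=[
    [[0, 0, -0.2], [0, 0, 0]],
    [[0, 0, -0.5], [0, 0, 0]],
    [[0, 0, -0.6], [0, 0, 0]],
    [[0, 0, -0.4], [0, 0, 0]],
    [[0, 0, 0], [0, 0, 0]],
  ],
)

```text
clock: 6.5
position: [644.3, -296.2, 29.1]
ee_rot: [0.715, -0.7, 0.001, -0.0]
contact_force: [0.7, -0.1, -2.7]
gripper_width: 26.6
grasp_force: 60.5
```

Call:
drive_tool(
  deltas=[
    [[-0.45, 0.25, 0], [0, 0, 0]],
    [[-0.9, 0.5, 0], [0, 0, 0]],
    [[-1.35, 0.75, 0], [0, 0, 0]],
    [[-1.8, 1.0, 0], [0, 0, 0]],
    [[-2.1, 1.2, 0], [0, 0, 0]],
    [[-2.3, 1.25, 0], [0, 0, 0]],
    [[-2.3, 1.25, 0], [0, 0, 0]],
    [[-2.1, 1.2, 0], [0, 0, 0]],
    [[-1.8, 1.0, 0], [0, 0, 0]],
    [[-1.35, 0.75, 0], [0, 0, 0]],
    [[-0.9, 0.5, 0], [0, 0, 0]],
    [[-0.45, 0.25, 0], [0, 0, 0]],
  ],
)

```text
clock: 7.7
position: [540.7, -119.4, 28.5]
ee_rot: [0.715, -0.699, 0.0, -0.0]
contact_force: [0.5, -0.7, -2.1]
gripper_width: 27.1
grasp_force: 60.4
```

Call:
drive_tool(
  deltas=[
    [[0, 0, 0], [0, 0, -1]],
    [[0, 0, 0], [0, 0, -2]],
    [[0, 0, 0], [0, 0, -1]],
    [[0, 0, 0], [0, 0, 0]],
    [[0, 0, 0], [0, 0, 0]],
  ],
)

```text
clock: 8.2
position: [541.2, -120.6, 28.2]
ee_rot: [0.738, -0.675, 0.0, 0.0]
contact_force: [-0.0, 0.3, -2.6]
gripper_width: 26.9
grasp_force: 60.4
```

Run:
```python
from h import *
import pickle
d=shot('wrist','w2.png');pickle.dump(d,open('w2.pkl','wb'));s=shot('scene','s2.png');pickle.dump(s,open('s2.pkl','wb'))
```

```text
(no output)
```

View pics/w2.png

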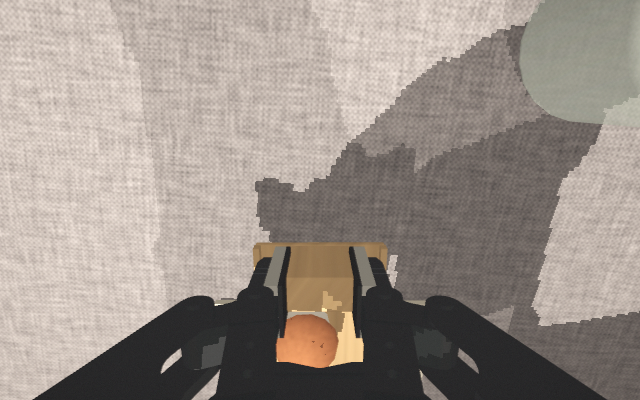

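The tray is held centred: tail (254..387,245), toadstool standing at (306,340). The gripper hides the lane, so I'll check it from the fixed cameras.

Run:
```python
from h import *
import pickle
s=pickle.load(open('s2.pkl','rb'));d=shot('side','si2.png');pickle.dump(d,open('si2.pkl','wb'))
print(np.round(proj(s,(540,-80,10))),np.round(proj(d,(540,-80,10))))
a=cv2.resize(s['img'][130:250,220:420],None,fx=4,fy=2.5,interpolation=cv2.INTER_CUBIC)
b=cv2.resize(d['img'][150:360,240:440],None,fx=4,fy=1.4,interpolation=cv2.INTER_CUBIC)
cv2.imwrite('pics/c4.png',np.vstack([a,b])[...,::-1])
```

```text
[280. 196.] [366. 221.]
```

View pics/c4.png

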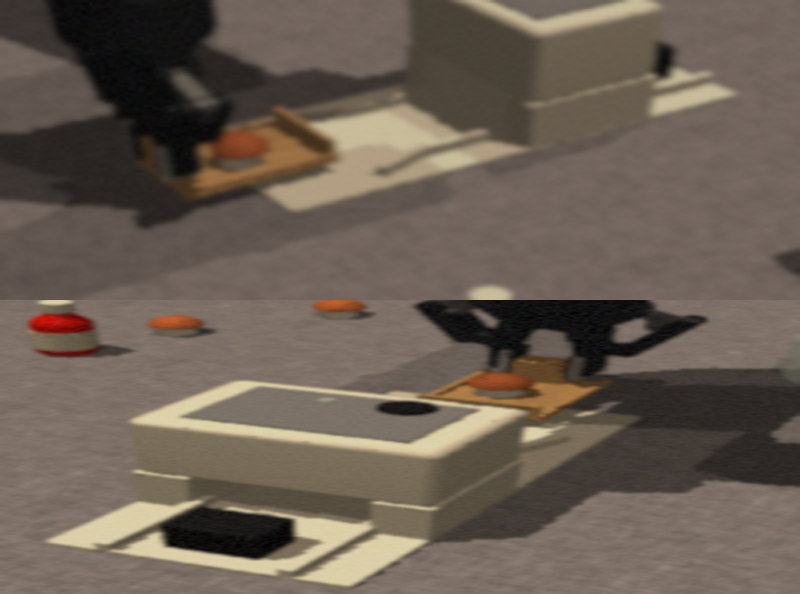

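Run:
```python
from h import *
import pickle
np.set_printoptions(precision=1,suppress=True)
D=pickle.load(open('d0.pkl','rb'));th=np.radians(95.2);f=np.array([np.cos(th),np.sin(th)]);l=np.array([-f[1],f[0]]);O=np.array([523.9,67.6])
L=lambda p:np.array([(p[:2]-O)@f,(p[:2]-O)@l])
S=lambda x,y,z:L(onz(D['scene'],165+x/3.2,100+y/2.7,z))
T=lambda x,y,z:L(onz(D['side'],245+x/2.7,140+y/2.7,z))
print('front fence starts L,R (scene, z10)',S(408,210,10),S(482,267,10))
print('rear fence ends R,L (side, z10)',T(57,502,10),T(180,556,10))
print('fence at head front R (scene z14)',S(565,224,14),'L',S(500,186,14))
s2=lambda x,y,z:L(onz(D['scene'],220+x/4,130+y/2.5,z))
t2=lambda x,y,z:L(onz(D['side'],240+x/4,150+(y-300)/1.4,z))
print('tray scene: frontR bottom',s2(335,160,16),'wall top R,L',s2(333,147,38),s2(277,108,38),'tail R',s2(193,198,16))
print('tray side: front top R?,L',t2(418,393,38),t2(540,410,38))
print('switch top front edge',T(115,430,38),T(186,455,38))
s=arm.read_state();print('tcp',L(s['position']))
```

```text
front fence starts L,R (scene, z10) [-92.8  41. ] [-90.9 -52.6]
rear fence ends R,L (side, z10) [149.3 -34.7] [151.1  39.4]
fence at head front R (scene z14) [-16.5 -42.1] L [-23.3  28.8]
tray scene: frontR bottom [-106.6  -30.9] wall top R,L [-112.3  -40.1] [-108.2   25. ] tail R [-191.7  -32.9]
tray side: front top R?,L [-107.1  -28.6] [-98.5  32.7]
switch top front edge [113.5 -18.8] [112.3  23. ]
tcp [-188.8   -0.1]
```

Relative to the fences the tray is centred within about 1.5 mm in both views. Lowering and sliding in.

Call:
drive_tool(
  deltas=[
    [[0, 0, 0.3], [0, 0, 0]],
    [[0, 0, 0.4], [0, 0, 0]],
    [[0, 0, 0.3], [0, 0, 0]],
    [[0, 0, 0.15], [0, 0, 0]],
    [[0, 0, 0], [0, 0, 0]],
  ],
)

```text
clock: 8.85
position: [540.9, -120.2, 16.5]
ee_rot: [0.739, -0.674, -0.0, 0.0]
contact_force: [0.5, -0.1, -3.5]
gripper_width: 26.7
grasp_force: 60.5
```

Call:
drive_tool(
  deltas=[
    [[-0.2, 0, 0], [0, 0, 0]],
    [[-0.5, 0, 0], [0, 0, 0]],
    [[-0.7, 0, 0], [0, 0, 0]],
    [[-0.7, 0, 0], [0, 0, 0]],
    [[-0.7, 0, 0], [0, 0, 0]],
    [[-0.7, 0, 0], [0, 0, 0]],
    [[-0.7, 0, 0], [0, 0, 0]],
    [[-0.6, 0, 0], [0, 0, 0]],
    [[-0.5, 0, 0], [0, 0, 0]],
    [[-0.4, 0, 0], [0, 0, 0]],
    [[-0.3, 0, 0], [0, 0, 0]],
    [[0, 0, 0], [0, 0, 0]],
  ],
)

```text
clock: 10.05
position: [535.6, -60.2, 16.8]
ee_rot: [0.739, -0.674, -0.0, 0.0]
contact_force: [0.5, 0.1, -2.2]
gripper_width: 26.8
grasp_force: 60.6
```

Call:
drive_tool(
  deltas=[
    [[-0.3, 0, 0], [0, 0, 0]],
    [[-0.5, 0, 0], [0, 0, 0]],
    [[-0.6, 0, 0], [0, 0, 0]],
    [[-0.6, 0, 0], [0, 0, 0]],
    [[-0.6, 0, 0], [0, 0, 0]],
    [[-0.6, 0, 0], [0, 0, 0]],
    [[-0.6, 0, 0], [0, 0, 0]],
    [[-0.5, 0, 0], [0, 0, 0]],
    [[-0.4, 0, 0], [0, 0, 0]],
    [[-0.3, 0, 0], [0, 0, 0]],
    [[0, 0, 0], [0, 0, 0]],
  ],
)

```text
clock: 11.15
position: [531.1, -10.4, 16.8]
ee_rot: [0.739, -0.674, 0.0, -0.0]
contact_force: [-1.0, 0.6, -2.0]
gripper_width: 27.0
grasp_force: 60.6
```

Call:
drive_tool(
  deltas=[
    [[0, 0, 0.05], [0, 0, 0]],
    [[0, 0, 0], [0, 0, 0]],
    [[0, 0, 0], [0, 0, 0]],
  ],
)

```text
clock: 11.45
position: [531.1, -10.9, 16.3]
ee_rot: [0.738, -0.674, 0.0, -0.0]
contact_force: [-0.2, 0.2, -2.2]
gripper_width: 27.1
grasp_force: 60.6
```

Call:
drive_tool(
  deltas=[
    [[0, 0, 0], [0, 0, 0]],
    [[0, 0, 0], [0, 0, 0]],
    [[0, 0, 0], [0, 0, 0]],
    [[0, 0, 0], [0, 0, 0]],
    [[0, 0, -0.5], [0, 0, 0]],
    [[0, 0, -1.5], [0, 0, 0]],
    [[0, 0, -2.5], [0, 0, 0]],
    [[0, 0, -3], [0, 0, 0]],
    [[0, 0, -3], [0, 0, 0]],
    [[0, 0, -1.5], [0, 0, 0]],
  ],
  claw=4.2,
)

```text
clock: 12.45
position: [532.4, -10.5, 139.7]
ee_rot: [0.739, -0.674, 0.002, -0.002]
contact_force: [-0.0, 0.4, -0.3]
gripper_width: 42.0
grasp_force: 0.0
```

Call:
drive_tool(
  deltas=[
    [[3, 0, 0], [0, 0, 0]],
    [[3, 0, 0], [0, 0, 0]],
    [[3, 0, 0], [0, 0, 0]],
    [[1, 0, 0], [0, -8, 0]],
    [[0, 0, 0], [0, -8, 0]],
    [[0, 0, 0], [0, -8, 0]],
    [[0, 0, 0], [0, -8, 0]],
    [[0, 0, 0], [0, -8, 0]],
    [[0, 0, 0], [0, -8, 0]],
    [[0, 0, 0], [0, -8, 0]],
    [[0, 0, 0], [0, -4, 0]],
    [[0, 0, 0], [0, 0, 0]],
  ],
  claw=0,
)

```text
clock: 13.65
position: [539.5, -111.8, 133.9]
ee_rot: [0.637, -0.585, -0.371, -0.337]
contact_force: [-0.7, 0.9, -0.1]
gripper_width: 0.1
grasp_force: 0.0
```

Run:
```python
from h import *
np.set_printoptions(precision=3,suppress=True)
s=arm.read_state();print(s['clock'],s['joints'],s['position'],R.from_quat(s['ee_rot']).as_matrix(),s['gripper_width'])
d=shot('wrist','w3.png');e=shot('scene','s3.png')
a=e['img'][100:250,220:420]
cv2.imwrite('pics/c5.png',np.hstack([cv2.resize(a,(480,360),interpolation=2),cv2.resize(d['img'],(320,360))])[...,::-1])
```

```text
13.65 [-0.425  0.689  0.169 -0.864 -1.696  0.701] [ 539.468 -111.83   133.861] [[ 0.04  -0.996 -0.078]
 [-0.496 -0.088  0.864]
 [-0.867  0.004 -0.498]] 0.12217424845204075
```

View pics/c5.png

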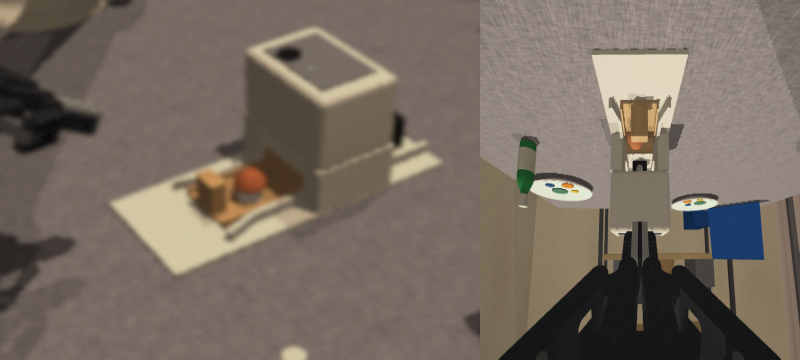

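The tray sits straight in the lane with the toadstool standing. The fingers are shut and tilted, so I'll lower them behind the tail.

Call:
drive_tool(
  deltas=[
    [[0, 0, 0], [0, 8, 0]],
    [[0.5, 0, 1.4], [0, 0, 0]],
    [[0.5, 0, 1.5], [0, 0, 0]],
    [[0.5, 0, 1.5], [0, 0, 0]],
    [[0.5, 0, 1.5], [0, 0, 0]],
    [[0.5, 0, 1.5], [0, 0, 0]],
    [[0.5, 0, 1.5], [0, 0, 0]],
    [[0.5, 0, 1.4], [0, 0, 0]],
    [[0.5, -0.1, 1.4], [0, 0, 0]],
    [[0.3, 0, 0.8], [0, 0, 0]],
    [[0, 0, 0], [0, 0, 0]],
    [[0, 0, 0], [0, 0, 0]],
  ],
)

```text
clock: 14.95
position: [534.8, -38.7, 25.5]
ee_rot: [0.664, -0.606, -0.324, -0.295]
contact_force: [-0.5, 0.9, -0.7]
gripper_width: -0.1
grasp_force: 0.0
```

```bash
cat >> h.py <<'E'
th=np.radians(95.2);f=np.array([np.cos(th),np.sin(th)]);l=np.array([-f[1],f[0]]);O=np.array([523.9,67.6])
L=lambda p:np.array([(p[:2]-O)@f,(p[:2]-O)@l,p[2]])
def st():
    s=arm.read_state();m=R.from_quat(s['ee_rot']).as_matrix()
    print('lane',L(s['position']).round(1),'elev',np.degrees(np.arcsin(-m[2,2])).round(1),'yaw',np.degrees(np.arctan2(m[1,2],m[0,2])).round(1),'F',s['contact_force'].round(1),s['clock'])
E
python3 -c "from h import *;st()"
```

```text
lane [-106.8   -1.2   25.5] elev 38.0 yaw 95.2 F [-0.5  0.9 -0.7] 14.95
```

Call:
drive_tool(
  deltas=[
    [[0.35, 0.1, 0.25], [0, 0, 0]],
    [[0.3, 0, 0.25], [0, 0, 0]],
    [[0, 0, 0], [0, 0, 0]],
    [[-0.25, 0, 0.32], [0, 0, 0]],
    [[-0.25, 0, 0.32], [0, 0, 0]],
    [[-0.25, 0, 0.32], [0, 0, 0]],
    [[-0.25, 0, 0.32], [0, 0, 0]],
    [[-0.25, 0, 0.32], [0, 0, 0]],
    [[-0.25, 0, 0.32], [0, 0, 0]],
    [[-0.25, 0, 0.32], [0, 0, 0]],
    [[-0.12, 0, 0.16], [0, 0, 0]],
    [[0, 0, 0], [0, 0, 0]],
  ],
)

```text
clock: 16.15
position: [530.7, -7.9, 17.3]
ee_rot: [0.664, -0.606, -0.324, -0.296]
contact_force: [0.2, 0.2, -0.6]
gripper_width: 0.2
grasp_force: 0.0
```

```bash
python3 -c "from h import *;st()"
```

```text
lane [-75.8   0.   17.3] elev 38.0 yaw 95.2 F [ 0.2  0.2 -0.6] 16.15
```

Call:
drive_tool(
  deltas=[
    [[-0.18, 0, 0.24], [0, 0, 0]],
    [[-0.31, 0, 0.39], [0, 0, 0]],
    [[-0.31, 0, 0.39], [0, 0, 0]],
    [[-0.31, 0, 0.39], [0, 0, 0]],
    [[-0.31, 0, 0.39], [0, 0, 0]],
    [[-0.31, 0, 0.39], [0, 0, 0]],
    [[-0.31, 0, 0.39], [0, 0, 0]],
    [[-0.31, 0, 0.39], [0, 0, 0]],
    [[-0.31, 0, 0.39], [0, 0, 0]],
    [[-0.31, 0, 0.39], [0, 0, 0]],
    [[-0.18, 0, 0.24], [0, 0, 0]],
    [[0, 0, 0], [0, 0, 0]],
  ],
)

```text
clock: 17.35
position: [526.0, 43.0, 17.7]
ee_rot: [0.664, -0.606, -0.324, -0.296]
contact_force: [0.1, -1.0, 1.0]
gripper_width: -0.1
grasp_force: 0.0
```

Run:
```python
from h import *
st()
e=shot('scene','s4.png');d=shot('side','si4.png')
cv2.imwrite('pics/c6.png',np.hstack([cv2.resize(e['img'][100:250,240:420],(432,360),interpolation=2),cv2.resize(d['img'][170:345,245:420],(360,360),interpolation=2)])[...,::-1])
```

```text
lane [-24.7   0.1  17.7] elev 38.0 yaw 95.3 F [ 0.1 -1.   1. ] 17.35
```

View pics/c6.png

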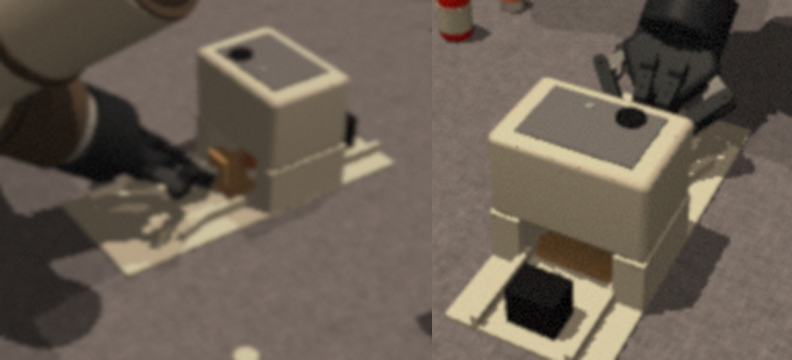

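Tray going straight in: the tail block is at the lamp front (left panel, 235,170) and the front wall is visible behind the head (right panel, 575,255). Now slower, watching the force.

Call:
drive_tool(
  deltas=[
    [[-0.18, 0, 0.24], [0, 0, 0]],
    [[-0.25, 0, 0.32], [0, 0, 0]],
    [[-0.25, 0, 0.32], [0, 0, 0]],
    [[-0.25, 0, 0.32], [0, 0, 0]],
    [[-0.18, 0, 0.24], [0, 0, 0]],
    [[-0.12, 0, 0.16], [0, 0, 0]],
    [[-0.06, 0, 0.08], [0, 0, 0]],
    [[0, 0, 0], [0, 0, 0]],
  ],
)

```text
clock: 18.25
position: [524.3, 63.6, 17.4]
ee_rot: [0.664, -0.606, -0.324, -0.296]
contact_force: [0.1, -0.7, 0.9]
gripper_width: -0.1
grasp_force: 0.4
```

Call:
drive_tool(
  deltas=[
    [[-0.06, 0, 0.08], [0, 0, 0]],
    [[-0.06, 0, 0.08], [0, 0, 0]],
    [[-0.06, 0, 0.08], [0, 0, 0]],
    [[-0.06, 0, 0.08], [0, 0, 0]],
    [[0, 0, 0], [0, 0, 0]],
  ],
)

```text
clock: 18.75
position: [524.1, 67.1, 17.3]
ee_rot: [0.664, -0.606, -0.323, -0.296]
contact_force: [0.8, -3.4, 1.7]
gripper_width: 0.1
grasp_force: 1.8
```

Call:
drive_tool(
  deltas=[
    [[-0.06, 0, 0.08], [0, 0, 0]],
    [[-0.06, 0, 0.08], [0, 0, 0]],
    [[-0.06, 0, 0.08], [0, 0, 0]],
    [[0, 0, 0], [0, 0, 0]],
  ],
)

```text
clock: 19.15
position: [523.9, 69.9, 17.3]
ee_rot: [0.664, -0.606, -0.323, -0.296]
contact_force: [0.7, -5.7, 3.1]
gripper_width: 0.2
grasp_force: 2.6
```

```bash
python3 -c "from h import *;st()"
```

```text
lane [ 2.3 -0.2 17.3] elev 38.0 yaw 95.2 F [ 0.7 -5.7  3.1] 19.15
```

Call:
drive_tool(
  deltas=[
    [[-0.06, 0, 0.08], [0, 0, 0]],
    [[-0.06, 0, 0.08], [0, 0, 0]],
    [[0, 0, 0], [0, 0, 0]],
  ],
)

```text
clock: 19.45
position: [523.8, 71.7, 17.3]
ee_rot: [0.664, -0.606, -0.323, -0.296]
contact_force: [0.3, -6.7, 3.3]
gripper_width: 0.2
grasp_force: 3.0
```

Call:
drive_tool(
  deltas=[
    [[-0.06, 0, 0.08], [0, 0, 0]],
    [[-0.06, 0, 0.08], [0, 0, 0]],
    [[0, 0, 0], [0, 0, 0]],
  ],
)

```text
clock: 19.75
position: [523.8, 73.4, 17.3]
ee_rot: [0.664, -0.606, -0.323, -0.295]
contact_force: [0.4, -6.6, 4.8]
gripper_width: 0.3
grasp_force: 3.5
```

Call:
drive_tool(
  deltas=[
    [[-0.06, 0, 0.08], [0, 0, 0]],
    [[-0.06, 0, 0.08], [0, 0, 0]],
    [[0, 0, 0], [0, 0, 0]],
  ],
)

```text
clock: 20.05
position: [523.7, 75.0, 17.3]
ee_rot: [0.664, -0.606, -0.322, -0.295]
contact_force: [0.5, -8.2, 4.3]
gripper_width: -0.1
grasp_force: 4.2
```

```bash
python3 -c "
from h import *
st()
d=shot('side','si5.png');d0=cv2.imread('pics/si4.png')
"
```

```text
lane [ 7.3 -0.5 17.3] elev 38.1 yaw 95.1 F [ 0.5 -8.2  4.3] 20.05
```

Call:
drive_tool(
  deltas=[
    [[-0.06, 0, 0.08], [0, 0, 0]],
    [[-0.06, 0, 0.08], [0, 0, 0]],
    [[0, 0, 0], [0, 0, 0]],
  ],
)

```text
clock: 20.4
position: [523.8, 75.2, 17.3]
ee_rot: [0.665, -0.606, -0.321, -0.295]
contact_force: [-0.1, -14.4, 6.5]
gripper_width: -0.2
grasp_force: 7.1
```

Call:
drive_tool(
  deltas=[
    [[-0.06, 0, 0.08], [0, 0, 0]],
    [[-0.06, 0, 0.08], [0, 0, 0]],
    [[0, 0, 0], [0, 0, 0]],
  ],
)

```text
clock: 20.7
position: [523.9, 75.4, 17.3]
ee_rot: [0.666, -0.606, -0.32, -0.294]
contact_force: [-0.9, -20.2, 9.8]
gripper_width: 0.2
grasp_force: 9.9
```

Stroke bottomed: position stalled and force rose to 20 N. Hold, then back off gently.

Call:
drive_tool(
  deltas=[
    [[0, 0, 0], [0, 0, 0]],
    [[0, 0, 0], [0, 0, 0]],
    [[0, 0, 0], [0, 0, 0]],
    [[0, 0, 0], [0, 0, 0]],
    [[0, 0, 0], [0, 0, 0]],
    [[0, 0, 0], [0, 0, 0]],
  ],
)

```text
clock: 21.3
position: [523.9, 75.4, 17.3]
ee_rot: [0.666, -0.606, -0.32, -0.294]
contact_force: [-0.7, -20.3, 9.2]
gripper_width: -0.1
grasp_force: 9.8
```

Call:
drive_tool(
  deltas=[
    [[0.12, 0, -0.16], [0, 0, 0]],
    [[0.12, 0, -0.16], [0, 0, 0]],
    [[0.12, 0, -0.16], [0, 0, 0]],
    [[0.12, 0, -0.16], [0, 0, 0]],
    [[0.12, 0, -0.16], [0, 0, 0]],
    [[0.12, 0, -0.16], [0, 0, 0]],
    [[0.12, 0, -0.16], [0, 0, 0]],
    [[0.12, 0, -0.16], [0, 0, 0]],
    [[0.25, 0, -0.32], [0, 0, 0]],
    [[0.4, 0, -0.5], [0, 0, 0]],
    [[0.6, 0, -0.8], [0, 0, 0]],
    [[0.6, 0, -0.8], [0, 0, 0]],
  ],
)

```text
clock: 22.5
position: [527.1, 33.1, 17.6]
ee_rot: [0.664, -0.606, -0.324, -0.295]
contact_force: [-0.4, 0.4, -0.1]
gripper_width: 0.0
grasp_force: 0.0
```

Call:
drive_tool(
  deltas=[
    [[0.6, 0, -0.8], [0, 0, 0]],
    [[1.2, 0, -1.6], [0, 0, 0]],
    [[1.2, 0, -1.6], [0, 0, 0]],
    [[1.2, 0, -1.6], [0, 0, 0]],
    [[0, 0, -3], [0, 0, 0]],
    [[0, 0, -3], [0, 0, 0]],
    [[0, 0, -3], [0, 0, 0]],
    [[0, 0, -3], [0, 0, 0]],
    [[0, 0, -1], [0, 0, 0]],
    [[0, 0, 0], [0, 0, 0]],
  ],
)

```text
clock: 23.5
position: [543.0, -139.5, 99.6]
ee_rot: [0.664, -0.607, -0.322, -0.296]
contact_force: [0.8, 0.4, -1.1]
gripper_width: 0.0
grasp_force: 0.0
```

Run:
```python
from h import *
np.set_printoptions(precision=1,suppress=True)
st()
w=shot('wrist','w5.png');s=shot('scene','s5.png');d=shot('side','si5.png')
def blobs(d,lo,hi,z,nm):
    h=cv2.cvtColor(d['img'],cv2.COLOR_RGB2HSV);m=cv2.inRange(h,lo,hi)
    n,_,st_,c=cv2.connectedComponentsWithStats(m)
    for i in range(1,n):
        if st_[i,4]>25:
            p=onz(d,c[i][0],c[i][1],z);q=L(p)
            if abs(q[0])<200 and abs(q[1])<80: print(nm,c[i],st_[i],q)
blobs(w,(2,130,60),(13,255,255),28,'cap')
blobs(w,(10,60,60),(25,255,255),38,'wood')
blobs(s,(5,60,30),(25,255,255),38,'wood scene')
blobs(d,(5,70,30),(25,255,255),15,'wood side')
print([(x,np.round(proj(w,np.r_[O+f*x,z]))) for x,z in((0,48),(0,4),(6,40),(6,4),(14,4),(-150,4))])
```

```text
lane [-208.    -0.3   99.6] elev 38.1 yaw 95.0 F [ 0.8  0.4 -1.1] 23.5
cap [305.7 242.2] [303 239   6   8  39] [ 33.5 -17.4  28. ]
wood [320.7 231.5] [ 293  217   56   36 1587] [-48.4   0.9  38. ]
wood scene [348.7 160.9] [ 291  120  106   81 3591] [26.2 -9.4 38. ]
wood side [322.5 281.9] [ 274  234  105   87 2766] [37.8 -0.3 15. ]
wood side [303.5 251.3] [292 244  23  17 101] [-13.7 -61.7  15. ]
wood side [310.9 328.1] [304 321  14  14  49] [127.7  26.1  15. ]
[(0, array([320., 252.])), (0, array([320., 215.])), (6, array([320., 247.])), (6, array([320., 216.])), (14, array([320., 219.])), (-150, array([320., 148.]))]
```

Run:
```python
from h import *
w=shot('wrist')
P=lambda x,y,z:np.round(proj(w,np.r_[O+f*x+l*y,z]),1)
for x in(40,48,54):print(x,'rim z18',P(x,-21,20),'top',P(x,-12,33),'foot',P(x,-16,9))
print('block edges',P(8,-14,40),P(8,14,4),P(8,-32,8))
h=cv2.cvtColor(w['img'],cv2.COLOR_RGB2HSV)
for v in range(214,256,2):print(v,' '.join('%3d/%3d'%tuple(h[v,u,[0,1]]) for u in range(292,314,2)))
```

```text
40 rim z18 [301.6 237.3] top [308.8 247.6] foot [305.7 228.7]
48 rim z18 [301.9 238.9] top [308.9 249. ] foot [306.  230.5]
54 rim z18 [302.1 240.1] top [309.1 250.1] foot [306.1 231.8]
block edges [306.1 247.1] [330.5 216.7] [290.9 220.1]
214  18/ 53  20/ 49  19/ 51  18/ 51  19/ 51  19/ 51  19/ 49  18/ 53  19/ 51  19/ 49  18/ 51
216  18/ 53  17/ 65  17/ 67  18/ 70  17/ 65  17/ 67  18/ 68  18/ 64  18/ 65  18/ 67  18/ 67
218  16/121  16/123  16/121  17/122  16/120  16/124  16/121  16/124  15/121  16/123  15/125
220  16/121  17/121  17/128  17/125  16/122  16/125  16/123  16/122  16/126  15/125  16/125
222  16/122  16/125  16/123  16/125  16/123  16/125  15/122  16/122  16/122  16/123  16/119
224  16/122  16/123  16/125  16/124  16/121  16/122  16/125  16/123  16/122  16/124  17/125
226  16/ 87  15/121  16/125  17/124  16/124  16/125  16/123  16/126  16/123  16/122  16/124
228  18/ 59  16/123  17/123  16/120  16/122  16/124  15/124  16/116  16/125  16/120  16/122
230  20/ 56  16/117  17/120  16/125  16/125  16/119  15/ 88  17/ 46  16/122  16/122  16/124
232  21/ 54  16/125  16/125  16/
[... 371 characters left out ...]
  16/122  11/149  10/164  10/156  16/123  16/120  17/125
242  22/ 34  21/ 42  18/ 97  17/119  17/125  10/163  10/161  10/156  16/123  16/123  17/125
244  22/ 33  22/ 34  20/ 52  20/ 61  16/123  10/159  10/165  10/153  16/121  16/124  16/121
246  21/ 35  21/ 35  18/ 51  15/ 68  16/123  16/125  10/155  14/ 66  18/ 62  18/ 58  17/ 58
248  21/ 33  22/ 34  21/ 46  15/ 71  17/120  17/120  15/121  21/ 34  21/ 36  21/ 34  20/ 31
250  19/ 34  22/ 34  22/ 37  16/ 70  16/124  16/122  16/112  21/ 34  20/ 31  21/ 34  23/ 33
252  12/ 32  19/ 33  19/ 35  16/ 59  17/ 76  17/ 77  16/ 86  20/ 31  20/ 32  21/ 33  23/ 32
254  19/ 39  14/ 39  17/ 39  22/ 35  23/ 35  21/ 36  23/ 36  20/ 31  23/ 31  19/ 36  21/ 34
```

The numbers match an upright toadstool: pale foot at (306,232), cap from about row 239 up to 247. The tail is about 8 mm inside the lamp's front and the robot is clear.

```bash
python3 -c "
from bench import arm
print(arm.job_done())"
```

```text
the job is handed in; nothing more can be done
None
```

The tray is in the lamp's lane with its tail about 8 mm inside the front. The switch was pressed fully home at 20 N for over half a second and released, the toadstool is still standing, the jar and bottles were not touched, and the job is handed in at about 24 s.

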